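# Guide rod into the probe-lift unit of a bench analyser

## Task

Take the long steel guide rod out of the blue parts block and, without forcing it, lower it foot first through the empty bushing in the upper plate of the lift unit and on through the bushing in the lower plate beneath it. Finish holding the rod still in the gripper, spanning both bushings, with the dark circlip groove near its foot showing clear below the lower plate and the foot clear of the base plate, so that I can snap the circlip on; do not let go of it, and leave the other things on the bench where they are.

Things in the scene. Friction and masses are not known exactly. Their poses are not given: they have to be found in the camera images.
- rod: The guide rod: bright steel, 12 mm diameter, 175 mm long, about 150 g, loose, standing upright in one bore of the blue block, foot 10 mm and top 185 mm above the bench, far taller than its two neighbours. Origin: centre of the foot; z axis along the rod to its top. The lowest 9 mm taper to 6 mm diameter; the dark circlip groove lies 11 to 14 mm above the foot.
- block: Blue plastic parts block, 60 x 150 x 50 mm high, fixed to the bench. Three bores in a row along its y axis, 45 mm apart, 13 mm wide, 40 mm deep (floor 10 mm above the bench); the rod, the driver and the brass pillar stand in them in any order. Origin: centre of its underside.
- unit: Lift unit, fixed: base plate 110 x 175 mm, 8 mm thick, and two 10 mm bearing plates 94 x 170 mm on corner pillars. At y = +50 mm both plates have an empty brass bushing, bores 15 mm wide, in line, nothing between. Pass round or over the fitted rod at y = -50 mm (top 184 mm above the bench); in the middle a brass screw, top 146 mm, motor below. Origin: centre of its underside, z up.
- upper_mouth (a point): Centre of the empty bore at the top face of the upper plate, 128 mm above the bench (a brass flange 1 mm high and 25 mm wide, look only, surrounds it). Axes as the unit.
- lower_mouth (a point): Centre of the bore in the lower plate, at that plate's top face, 68 mm above the bench, straight below upper_mouth.
- lower_exit (a point): Centre of the same bore at the underside of the lower plate, 58 mm above the bench; from here 50 mm of free air down to the base plate.
- driver: Nut driver with a red handle 24 mm wide, loose in another bore of the block, top 116 mm above the bench. Leave it there.
- pillar: Short brass pillar, 12 mm diameter, loose in the third bore of the block, top 113 mm above the bench. Leave it there.
- crosshead: Aluminium crosshead with a probe arm, T-shaped, 130 x 110 mm, 18 mm high, lying loose. Leave it.
- pliers: Circlip pliers with red handles, 145 mm long, lying loose. Leave them.
- clip_dish: Clear round dish, 60 mm wide, 14 mm high, with the circlips. Leave it.
- dropper: White and blue dropper bottle with a black cap, 25 mm wide, 86 mm high, loose. Leave it.
- tube_rack: White tube rack, 200 x 76 mm, 88 mm high with its capped tubes, loose. Leave it.
- slide_box: Blue slide box, 100 x 85 x 37 mm, loose. Leave it.
Mind the look-alikes: they are no part of the job. What is shaped like the unit but turquoise is not meant.

How it is judged:
By the outcome, as a careful person would: the job done as asked, in the order asked, and still so for the second after the job is handed in, while the arm keeps its last pose, push and grip.
It also fails if it takes over 50 s, if anything falls off the work surface, if the arm or the gripper's body presses on something with over 40 N, if the wrist force passes 120 N, or if a joint passes its speed limit or range.

## Robot

A 7-joint arm with a two-finger parallel gripper is mounted at the origin on the work surface. World frame = base frame: x ahead of the robot, y to its left, z up, the work surface at z = 0. Lengths are in m, angles in rad, forces in N, time in s.
With the tool pointing down it reaches from about 0.425 to 0.875 m from the base axis. Payload 4.7 kg.
Tool frame: the origin (TCP) lies on the centre line of the jaws, within the pads' length; the fingertips stand 14 mm ahead of it and the grasp point (between the pads) lies 5 mm behind it; z points along the fingers, y is the line along which they close (so a half turn about z gives the same grasp; the last joint's range is limited). The gripper opens to 87 mm and grips with 3 to 60 N. Pads are 19 mm wide; open, the fingers measure 117 mm over their backs; the gripper's body (75 mm by 190 mm) begins 51 mm behind the grasp point.
Start: joints at [0.014, 0.321, -0.07, 1.45, 0.023, 1.371, -0.057], TCP at [0.65, -0, 0.237] pointing down, gripper open.
Joint ranges: [-2.86, 2.86], [-0.3, 2.09], [-1.38, 1.24], [0.06, 2.45], [-1.56, 4.7], [0.09, 2.05], [-2.69, 2.69]. Speed limits (rad/s): [2.57, 2.57, 3.14, 3.14, 3.14, 3.14, 3.14].

## Interface

Orientations are given as a rotation vector (axis times angle).
In Python, from station import ctrl, get_image, order, masks_of gives the robot as it stands.
- The arm moves only by the shell command python3 -m inch 'ROWS'. ROWS is JSON, one flat list of numbers, 7 for each row, row after row: the shift along the world's x, y, z in cm, then the turn, a rotation vector about the world's x, y, z in degrees, then the opening, from 0 (shut) to 1 (fully open). A call has exactly 5 rows; each row shifts and turns the commanded pose from where the row before left it; what a row does not reach is not made up. A row lasts 1/12 s, in which the tool goes at most 41.7 mm and 7.16 degrees, less where a joint would pass 70% of its speed; a pose out of reach is approached as far as the arm can. A call is refused whole if a number of a shift passes 4.17 or a number of a turn 7.16, either way. A call with a gripper value outside its range is refused whole. The fingers move at their own pace and stop on an object; the grip force is fixed at half the most. Time passes only in rows, so rows that do not move let the fingers close, or fill a call up. It gives the time, the measured TCP pose, the force, the opening and the grip force at its end, in the units of the state.
- ctrl.get_obs(): the state, without advancing time (a new reading comes with each control period).
- get_image(name): name is "scene" or "side" or "wrist"; returns a dict with "color" (400x640x3 uint8, blue, green, red), "fovy" (degrees; the focal length in pixels is half the picture's height over the tangent of half this angle, whatever the lens; pixels are square), "cx", "cy" (the principal point, pixels), "world_from_camera" (4x4, takes a point from camera to world coordinates). Camera axes: x right, y up, looking along -z (the intrinsics and any distortion apply to the point x, -y, -z); pixel columns grow to the right and rows downward; lengths in m; the calibration is good to about 2 mm. A picture is of the moment at which its call begins. There is no depth.
- order.sign_off(): hands the job in; it is judged then, once.
Trained networks look in the newest picture that a camera, given by its name, has taken for a name from the list of things; names that differ only in an ending like _2 or _b are one class to them, and where a whole thing is asked for, a point or a joint stands for the part that bears it (a point fixed in the world has none). Each returns a list of dicts, best first, with "confidence" (0 to 1); they miss things now and then, are a little off and sometimes report something else, mostly with a low value. They report only what shows in the picture. A call takes as long as a camera call. They do not tell look-alikes from the thing itself.
- masks_of(camera, name): "region" (400x640 bool, what is visible of it) and "position" ([column, row] in pixels, amid what is visible of it).
The state is a dict: "time_s": time; "joint_pos": joint angles; "joint_vel": joint speeds; "joint_torque": joint torques, N m; "position": TCP position; "orientation": TCP orientation; "wrist_force": force on the tool from outside, world axes, zero at the start; "ft_torque": the same for the moment, N m; "width": opening from 0.0 (shut) to 1.0 (fully open); "gripper_force": force on a finger pad.
Only numpy, scipy, OpenCV 4.12 (cv2) and the standard library are available. Lean on these libraries where they do the work, as an engineer would, in place of code of your own. Each camera call takes 0.05 s, during which the arm holds its last target. There are 200 camera calls.

## Working session

There is one attempt and no reset: what is moved stays moved. The work goes in short steps, Python scripts to look and compute and a shell command to move; the robot and the scene stay as the last step left them, time stands still between calls to the robot, and variables do not carry over. Pictures are saved under pics/ and viewed, at most 11 in all, crops included, and the job is handed in when it is done.

```bash
ls; mkdir -p pics; cat > h.py <<'E'
import numpy as np,cv2,json
from station import ctrl,get_image,order,masks_of
def save(n,f,crop=None,s=1):
    im=get_image(n);c=im["color"]
    if crop: a,b,e,d=crop;c=c[b:d,a:e]
    cv2.imwrite(f,cv2.resize(c,None,fx=s,fy=s,interpolation=cv2.INTER_CUBIC));return im
def K(im):
    f=200/np.tan(np.radians(im["fovy"])/2);return f,im["cx"],im["cy"]
def ray(im,p):
    f,cx,cy=K(im);T=np.array(im["world_from_camera"])
    d=T[:3,:3]@np.array([(p[0]-cx)/f,-(p[1]-cy)/f,-1]);return T[:3,3],d/np.linalg.norm(d)
def atz(im,p,z):
    o,d=ray(im,p);return o+d*(z-o[2])/d[2]
def proj(im,X):
    f,cx,cy=K(im);T=np.linalg.inv(np.array(im["world_from_camera"]));q=T[:3,:3]@X+T[:3,3]
    return np.array([cx+f*q[0]/-q[2],cy-f*q[1]/-q[2]])
def tri(*ips):
    A=np.zeros((3,3));b=np.zeros(3)
    for im,p in ips:
        o,d=ray(im,p);P=np.eye(3)-np.outer(d,d);A+=P;b+=P@o
    X=np.linalg.solve(A,b);return X,[np.round(proj(im,X)-p,1) for im,p in ips]
E
python3 - <<'E'
from h import *
for c in("scene","side","wrist"):
    im=save(c,f"pics/{c}0.png");print(c,{k:(np.round(v,3).tolist()) for k,v in im.items() if k!="color"},[k for k in im])
    for n in("rod","block","unit","driver","pillar"):
        print(n,[(round(m["confidence"],2),np.round(m["position"]).tolist(),int(m["region"].sum())) for m in masks_of(c,n)])
print(ctrl.get_obs())
E
```

```text
pics
scene {'fovy': 42.261, 'cx': 315.052, 'cy': 204.303, 'world_from_camera': [[0.838, -0.36, 0.41, 1.083], [0.545, 0.556, -0.627, -0.842], [-0.002, 0.749, 0.662, 0.993], [0.0, 0.0, 0.0, 1.0]]} ['color', 'fovy', 'cx', 'cy', 'world_from_camera']
rod [(0.68, [285.0, 225.0], 153), (0.39, [285.0, 279.0], 1102)]
block [(0.76, [285.0, 278.0], 1154), (0.18, [355.0, 194.0], 2366)]
unit [(0.86, [360.0, 193.0], 2334), (0.72, [244.0, 209.0], 3091), (0.64, [335.0, 340.0], 1059)]
driver [(0.61, [284.0, 269.0], 176)]
pillar [(0.5, [284.0, 251.0], 59), (0.5, [336.0, 339.0], 1162), (0.31, [407.0, 142.0], 1668)]
side {'fovy': 43.75, 'cx': 322.047, 'cy': 199.087, 'world_from_camera': [[0.747, 0.501, -0.437, -0.064], [-0.665, 0.574, -0.478, -0.652], [0.011, 0.648, 0.762, 1.179], [0.0, 0.0, 0.0, 1.0]]} ['color', 'fovy', 'cx', 'cy', 'world_from_camera']
rod [(0.68, [353.0, 237.0], 108), (0.22, [291.0, 179.0], 3079)]
block [(0.94, [367.0, 262.0], 1514)]
unit [(0.76, [289.0, 177.0], 3068), (0.62, [285.0, 268.0], 3929)]
driver [(0.53, [389.0, 246.0], 154)]
pillar [(0.47, [372.0, 248.0], 51)]
wrist {'fovy':
[... 488 characters left out ...]
s': array([ 0.01410717,  0.32100758, -0.07009708,  1.45046803,  0.02256382,
        1.37080076, -0.05684831]), 'joint_vel': array([ 0.00051954, -0.00035622, -0.00055128,  0.00066396, -0.00021575,
       -0.00100728, -0.00072787]), 'joint_torque': array([-9.72989656e-04, -4.91097164e+01, -4.03759126e-01, -3.12768495e+01,
       -6.37215399e-02,  3.35796538e-02,  4.09972404e-05]), 'position': array([ 6.50032168e-01, -1.79378762e-05,  2.36597641e-01]), 'orientation': array([2.22132794e+00, 2.22144541e+00, 1.04499633e-04]), 'wrist_force': array([ 0.64818856, -0.20263266, -0.06622941]), 'ft_torque': array([-0.0363688 , -0.01498936,  0.00487883]), 'gripper_force': 0.0, 'width': 1.0009721693574256}
```

View pics/scene0.png

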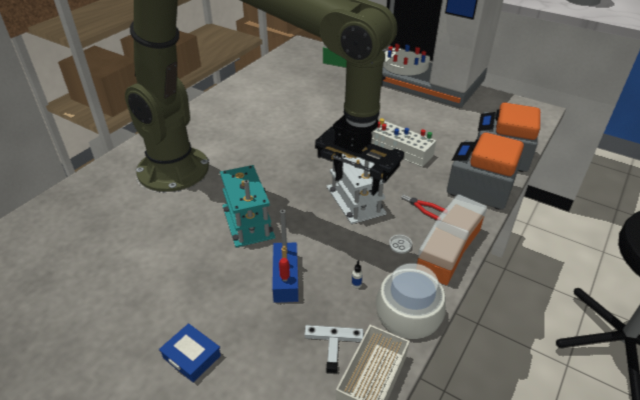

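View pics/side0.png

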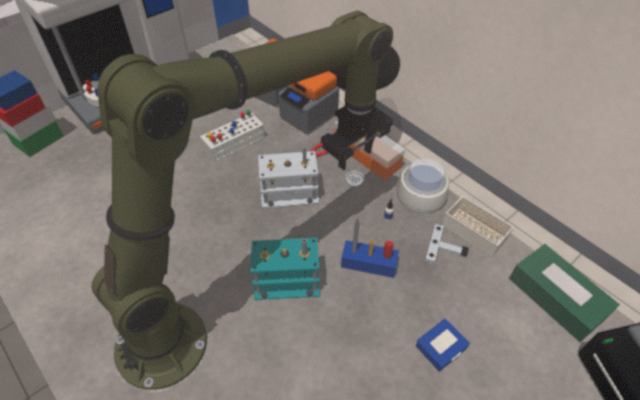

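The scene view shows the rod at (284,222) in the blue block, the white unit at (358,190) partly hidden by the gripper, and the turquoise look-alike at (245,205). In the side view the rod is at (355,235), the driver at (389,248) and the brass pillar at (372,247); the white unit is at (289,177) and the turquoise one at (285,268).

Could be taken for the rod: the fitted rod of the white unit at side (304,157), the turquoise unit's fitted rod at (304,247), the brass pillar at (372,247) and the driver. I choose the tall steel one at side (355,235). For the unit I choose the white one.

```bash
python3 - <<'E'
from h import *
a=get_image("side");b=get_image("scene");w=get_image("wrist")
r=lambda im,x0,y0,x1,y1,s:cv2.resize(im["color"][y0:y1,x0:x1],None,fx=s,fy=s,interpolation=cv2.INTER_CUBIC)
C=np.zeros((600,800,3),np.uint8)
A=r(a,248,145,408,285,3);C[:420,:480]=A
B=r(b,265,200,345,310,4)[:440,:320];C[:440,480:800]=B
W=r(w,180,300,380,400,1.5)[:150];C[450:600,:300]=W
W=r(w,150,0,350,75,2);C[450:600,300:700]=W
cv2.imwrite("pics/crop1.png",C)
for im,c in((a,"side"),(b,"scene")):
  for n in("rod","pillar","driver"):
    m=masks_of(c,n)[0]["region"];ys,xs=np.nonzero(m)
    print(c,n,"top",ys.min(),xs[ys<=ys.min()+2].mean(),"bot",ys.max(),xs[ys>=ys.max()-2].mean())
E
```

```text
side rod top 219 357.14285714285717 bot 252 354.5
side pillar top 241 372.14285714285717 bot 255 370.5
side driver top 241 389.1111111111111 bot 259 387.0
scene rod top 210 282.9166666666667 bot 247 285.45454545454544
scene pillar top 261 357.8 bot 287 357.30434782608694
scene driver top 257 283.9 bot 281 285.0
```

View pics/crop1.png

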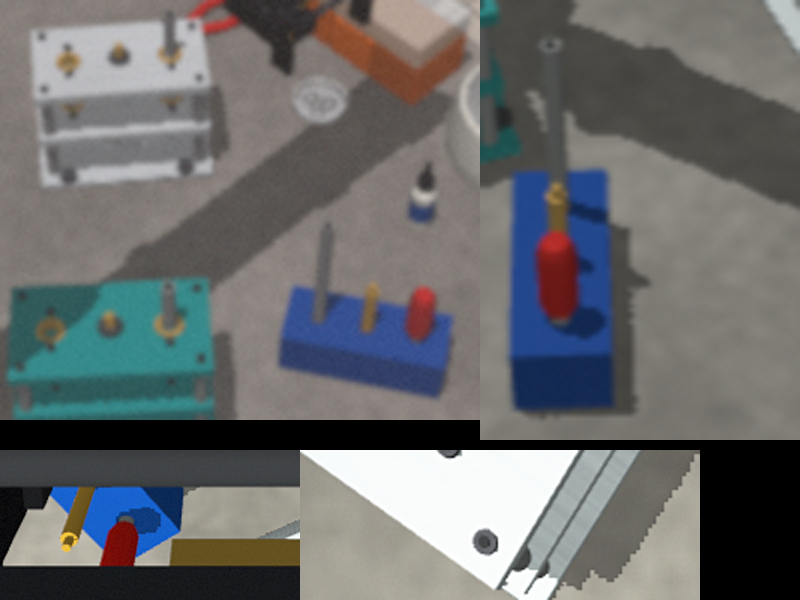

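The crop confirms it. The rod is the tall steel one at the block's far end (side 357,220; scene 282,211). The white unit's empty bushing is at side (270.7,165.7), and its fitted rod is on the right.

```bash
python3 - <<'E'
from h import *
a=get_image("side");b=get_image("scene")
print("rodtop",tri((a,[357,220]),(b,[282.3,211])))
print("pillar z.113",atz(a,[372.3,241.5],.113),"driver top",atz(a,[389,242],.114))
for n,p,z in(("bush",[270.7,165.7],.129),("screw",[288,162],.14),("fitflange",[304.5,163.5],.129),("rodtop",[304,149.5],.184)):print(n,atz(a,p,z).round(4))
print("rod at z.05 side",atz(a,[354.5,252],.05),"scene z", atz(b,[285.5,247],.113))
E
```

```text
rodtop (array([ 0.52934605, -0.13499936,  0.18120004]), [array([-0.1, -0.3]), array([-0.2,  0.2])])
pillar z.113 [ 0.54975646 -0.17819194  0.113     ] driver top [ 0.58098243 -0.20863029  0.114     ]
bush [0.5105 0.2024 0.129 ]
screw [0.5517 0.1722 0.14  ]
fitflange [0.591  0.1443 0.129 ]
rodtop [0.5918 0.1462 0.184 ]
rod at z.05 side [ 0.52436946 -0.14281556  0.05      ] scene z [ 0.56267363 -0.17281534  0.113     ]
```

```bash
python3 -m inch '[-3,-3.4,0,0,0,0,1, -3,-3.4,0,0,0,0,1, -3,-3.4,0,0,0,0,1, -3,-3.4,0,0,0,0,1, 0,0,0,0,0,0,1]'
python3 - <<'E'
from h import *
w=save("wrist","pics/w1.png");b=save("scene","pics/s1.png",(300,130,420,230),5)
T=np.array(w["world_from_camera"]);print(T.round(4).tolist(),ctrl.get_obs()["position"])
for n in("rod","unit","pillar"):
  for m in masks_of("wrist",n):
    ys,xs=np.nonzero(m["region"]);print(n,m["confidence"],m["position"],xs.min(),xs.max(),ys.min(),ys.max())
E
```

```text
time_s: 1.87
position: [0.5345, -0.1342, 0.2371]
orientation: [2.234, 2.207, -0.008]
wrist_force: [0.9, -1.8, 0.7]
width: 1.001
gripper_force: 0.0
[[0.9999, 0.0099, 0.006, 0.5354], [-0.0113, 0.9501, 0.3116, -0.0478], [-0.0026, -0.3117, 0.9502, 0.386], [0.0, 0.0, 0.0, 1.0]] [ 0.53894033 -0.12693855  0.23720905]
rod 0.61 [315.6, 203.0] 307 324 167 236
unit 0.71 [104.7, 100.3] 0 242 0 219
pillar 0.46 [375.9, 260.1] 360 390 234 282
```

View pics/w1.png

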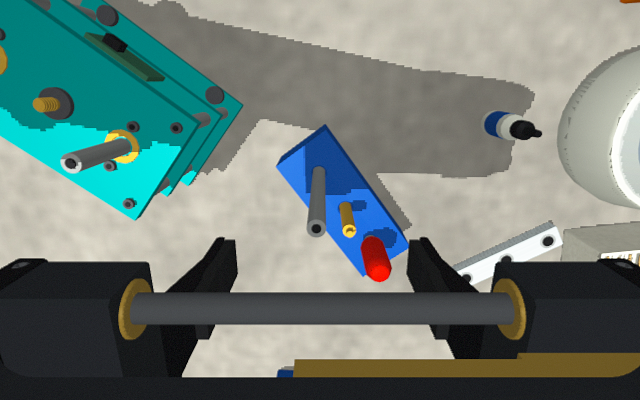

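View pics/s1.png

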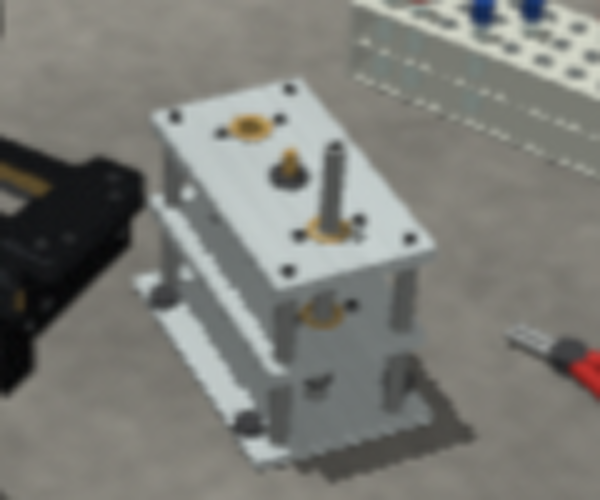

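The wrist view shows the rod's top face at (316,229), the pillar at (348,230), the driver at (377,262), and the turquoise unit at upper left. The scene crop shows the white unit's empty bushing at scene (350,155.4).

```bash
python3 -m inch '[0,0,0,0,0,0,1, 0,0,0,0,0,0,1, 0,0,0,0,0,0,1, 0,0,0,0,0,0,1, 0,0,0,0,0,0,1]'
python3 - <<'E'
from h import *
w=get_image("wrist");a=get_image("side");b=get_image("scene")
print(ctrl.get_obs()["position"],ctrl.get_obs()["orientation"])
m=masks_of("wrist","rod")[0]["region"];ys,xs=np.nonzero(m);print(xs.min(),xs.max(),ys.min(),ys.max())
# top disc: lowest ~18px of the mask
k=ys>ys.max()-18;p=[(xs[k].min()+xs[k].max())/2,ys.max()-8.5];print(p)
print("rod",atz(w,p,.185),tri((w,p),(a,[357,220]),(b,[282.3,211])))
print("bush",tri((a,[270.7,165.7]),(b,[350,155.4])))
print("fitted top",tri((a,[304,149.5]),(b,[367.2,159.6])))
E
```

```text
time_s: 2.53
position: [0.5399, -0.1247, 0.2364]
orientation: [-2.221, -2.222, 0.0]
wrist_force: [-0.4, 0.6, -0.9]
width: 1.004
gripper_force: 0.0
[ 0.53980146 -0.12497861  0.23660156] [2.22126301e+00 2.22144957e+00 2.53289949e-05]
296 318 177 252
[np.float64(306.0), np.float64(243.5)]
rod [ 0.52967746 -0.1350394   0.185     ] (array([ 0.52942757, -0.13577831,  0.18206102]), [array([-0.2, -1. ]), array([ 0.2, -0.3]), array([-0.4,  0.2])])
bush (array([0.51439321, 0.20879884, 0.12370003]), [array([-0.2, -0.5]), array([-0.3,  0.5])])
fitted top (array([0.5969277 , 0.15284712, 0.1774764 ]), [array([-0.1, -0.4]), array([-0.2,  0.4])])
```

Rod at (0.5297, -0.135), top about 0.183, which matches the given 0.185. I'll move over it and go down to TCP z≈0.15.

```bash
python3 -m inch '[-0.5,-0.5,0,0,0,0,1, -0.5,-0.5,0,0,0,0,1, 0,0,-1,0,0,0,1, 0,0,-1,0,0,0,1, 0,0,-1,0,0,0,1]'; python3 -m inch '[0,0,-1.5,0,0,0,1, 0,0,-1.5,0,0,0,1, 0,0,-1.5,0,0,0,1, 0,0,-1,0,0,0,1, 0,0,0,0,0,0,1]'
python3 -m inch '[0,0,0,0,0,0,1, 0,0,0,0,0,0,1, 0,0,0,0,0,0,1, 0,0,0,0,0,0,1, 0,0,0,0,0,0,1]'
```

```text
time_s: 3.15
position: [0.5294, -0.1351, 0.2053]
orientation: [-2.222, -2.221, 0.0]
wrist_force: [0.1, -0.0, -0.2]
width: 1.002
gripper_force: 0.0
time_s: 3.57
position: [0.5277, -0.1343, 0.1481]
orientation: [-2.218, -2.219, 0.005]
wrist_force: [-0.3, -0.2, -0.9]
width: 0.997
gripper_force: 0.0
time_s: 3.98
position: [0.5302, -0.1351, 0.1523]
orientation: [2.221, 2.221, 0.001]
wrist_force: [0.3, -0.9, 0.5]
width: 1.0
gripper_force: 0.0
```

```bash
for i in 1 2; do python3 -m inch '[0,0,0,0,0,0,0.1, 0,0,0,0,0,0,0.1, 0,0,0,0,0,0,0.1, 0,0,0,0,0,0,0.1, 0,0,0,0,0,0,0.1]'; done
python3 - <<'E'
from h import *
w=save("wrist","pics/w2.png");print(ctrl.get_obs()["wrist_force"],ctrl.get_obs()["ft_torque"])
E
```

```text
time_s: 4.4
position: [0.5298, -0.135, 0.1516]
orientation: [2.221, 2.221, 0.0]
wrist_force: [-0.0, -0.5, -0.7]
width: 0.709
gripper_force: 0.0
time_s: 4.82
position: [0.5298, -0.135, 0.1516]
orientation: [2.221, 2.221, 0.0]
wrist_force: [-0.0, 0.6, 0.4]
width: 0.326
gripper_force: 0.0
[-0.54928545 -0.1618469   0.08599007] [ 0.05900496 -0.00886755 -0.00656579]
```

View pics/w2.png

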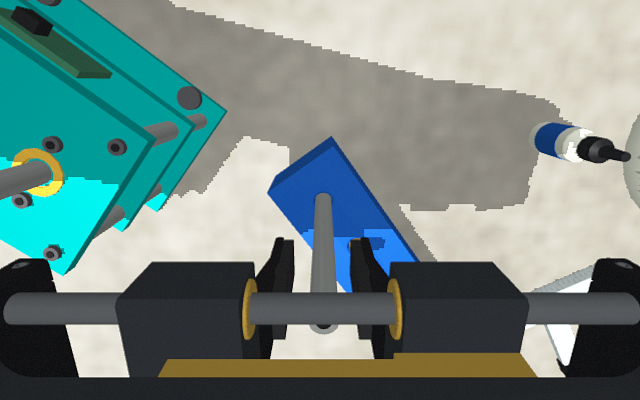

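The rod (column 323) stands centred between the fingers. I'll close fully and then lift.

```bash
for i in 1 2; do python3 -m inch '[0,0,0,0,0,0,0, 0,0,0,0,0,0,0, 0,0,0,0,0,0,0, 0,0,0,0,0,0,0, 0,0,0,0,0,0,0]'; done; python3 -m inch '[0,0,0.5,0,0,0,0, 0,0,0.5,0,0,0,0, 0,0,1,0,0,0,0, 0,0,1,0,0,0,0, 0,0,1,0,0,0,0]'
```

```text
time_s: 5.28
position: [0.53, -0.1349, 0.1516]
orientation: [2.221, 2.221, 0.001]
wrist_force: [0.2, 1.7, -0.2]
width: 0.128
gripper_force: 30.0
time_s: 5.7
position: [0.5299, -0.1349, 0.1516]
orientation: [2.221, 2.221, 0.001]
wrist_force: [0.9, 0.4, -0.6]
width: 0.131
gripper_force: 30.0
time_s: 6.12
position: [0.5292, -0.1352, 0.1929]
orientation: [-2.221, -2.221, 0.002]
wrist_force: [-0.5, 0.5, -1.2]
width: 0.131
gripper_force: 30.0
```

```bash
for i in 1 2; do python3 -m inch '[0,0,1.5,0,0,0,0, 0,0,1.5,0,0,0,0, 0,0,1.5,0,0,0,0, 0,0,1.5,0,0,0,0, 0,0,1.5,0,0,0,0]'; done
for i in 1 2 3; do python3 -m inch '[0,1,0,0,0,0,0, -0.1,2,0,0,0,0,0, -0.1,2,0,0,0,0,0, -0.1,2,0,0,0,0,0, -0.1,2,0,0,0,0,0]'; done
```

```text
time_s: 6.53
position: [0.529, -0.1353, 0.2684]
orientation: [-2.222, -2.221, 0.001]
wrist_force: [-0.2, -0.1, -2.0]
width: 0.127
gripper_force: 30.0
time_s: 6.95
position: [0.5288, -0.1353, 0.3434]
orientation: [-2.222, -2.221, 0.001]
wrist_force: [0.4, -0.2, -1.7]
width: 0.13
gripper_force: 30.0
time_s: 7.37
position: [0.5247, -0.0434, 0.3412]
orientation: [-2.22, -2.221, 0.002]
wrist_force: [0.6, 0.4, -0.8]
width: 0.131
gripper_force: 30.0
time_s: 7.78
position: [0.5211, 0.0457, 0.3413]
orientation: [-2.222, -2.221, 0.002]
wrist_force: [-0.0, 0.2, -1.3]
width: 0.131
gripper_force: 30.0
time_s: 8.2
position: [0.5176, 0.135, 0.3414]
orientation: [2.222, 2.22, -0.002]
wrist_force: [-0.7, -0.1, -1.6]
width: 0.126
gripper_force: 30.0
```

```bash
python3 -m inch '[0,0,0,0,0,0,0, 0,0,0,0,0,0,0, 0,0,0,0,0,0,0, 0,0,0,0,0,0,0, 0,0,0,0,0,0,0]'
cat > m.py <<'E'
from h import *
import sys
t=sys.argv[1]
w=get_image("wrist");a=get_image("side");b=get_image("scene")
import pickle;pickle.dump((w,a,b,dict(ctrl.get_obs())),open(f"i{t}.pkl","wb"));print(ctrl.get_obs()["position"])
C=np.zeros((600,800,3),np.uint8)
C[:300,:480]=cv2.resize(w["color"],(480,300),interpolation=cv2.INTER_AREA)
C[300:600,:400]=cv2.resize(a["color"][110:210,230:363],(400,300),interpolation=cv2.INTER_CUBIC)
C[300:600,400:800]=cv2.resize(b["color"][80:200,300:460],(400,300),interpolation=cv2.INTER_CUBIC)
cv2.imwrite(f"pics/c{t}.png",C)
E
python3 m.py A
```

```text
time_s: 8.62
position: [0.518, 0.1335, 0.3416]
orientation: [2.224, 2.219, -0.001]
wrist_force: [0.0, -0.4, -1.3]
width: 0.124
gripper_force: 30.0
[0.51785593 0.13426843 0.34160741]
```

View pics/cA.png

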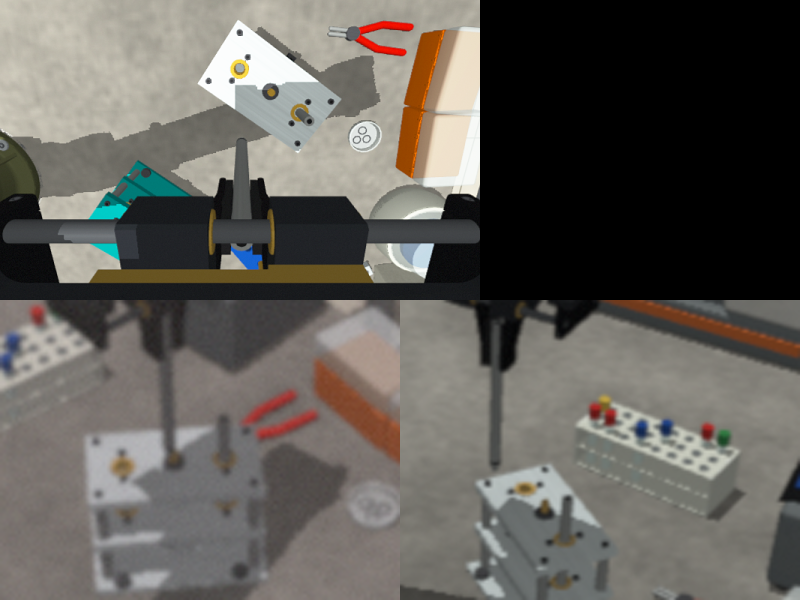

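The wrist view shows the empty bushing at about (319,91), bright yellow, and the held rod's foot at about (323,186). The side and scene views show the rod hanging upright above the unit.

```bash
cat > b.py <<'E'
from h import *
import sys,pickle
w,a,b,o=pickle.load(open(f"i{sys.argv[1]}.pkl","rb"))
x0,y0,x1,y1=map(int,sys.argv[2:6])
c=w["color"][y0:y1,x0:x1];h=cv2.cvtColor(c,cv2.COLOR_BGR2HSV)
m=((h[...,0]>14)&(h[...,0]<35)&(h[...,1]>90)).astype(np.uint8)
cs,_=cv2.findContours(m,cv2.RETR_EXTERNAL,cv2.CHAIN_APPROX_NONE);k=max(cs,key=cv2.contourArea)
e=cv2.fitEllipse(cv2.convexHull(k));p=np.array(e[0])+[x0,y0]
print("ellipse",p,e[1],"bush",atz(w,p,.129),"tcp",o["position"])
E
python3 b.py A 280 60 360 125
python3 - <<'E'
from h import *
import pickle
w,a,b,o=pickle.load(open("iA.pkl","rb"))
s=0.3416-0.1516
# rod edges in the wrist: rows
g=cv2.cvtColor(w["color"],cv2.COLOR_BGR2GRAY)
for r in range(180,236,6):print(r,g[r,306:342].tolist())
for z in (.2,.3,.35):print(z,[proj(i,np.r_[o["position"][:2],z]).round(1).tolist() for i in(w,a,b)])
E
```

```text
ellipse [319.02483368  91.56542206] (24.381811141967773, 25.431421279907227) bush [0.51497492 0.20947858 0.129     ] tcp [0.51785593 0.13426843 0.34160741]
180 [107, 109, 108, 108, 109, 109, 108, 109, 107, 109, 110, 112, 113, 113, 111, 111, 112, 112, 109, 108, 109, 107, 106, 110, 108, 108, 109, 110, 111, 110, 110, 109, 109, 106, 110, 107]
186 [111, 112, 112, 113, 112, 114, 113, 113, 114, 109, 76, 66, 79, 87, 91, 89, 90, 89, 86, 83, 69, 64, 90, 108, 111, 111, 108, 110, 108, 108, 109, 109, 108, 106, 105, 104]
192 [109, 108, 109, 111, 110, 108, 110, 112, 98, 83, 82, 86, 87, 87, 87, 89, 89, 89, 87, 90, 88, 85, 78, 126, 181, 187, 185, 183, 181, 180, 179, 177, 177, 175, 176, 174]
198 [182, 183, 180, 180, 178, 179, 179, 185, 124, 83, 84, 85, 87, 86, 86, 86, 87, 86, 89, 86, 87, 84, 80, 96, 170, 181, 179, 176, 177, 178, 182, 181, 181, 182, 184, 185]
204 [181, 181, 179, 180, 179, 179, 183, 161, 99, 77, 82, 85, 86, 88, 87, 87, 86, 87, 85, 87, 86, 86, 81, 72, 168, 179, 175, 173, 172, 174, 176, 178, 177, 180, 182, 186]
210 [182, 181, 182, 183, 184, 185, 188, 147, 92, 80, 83, 84, 86, 88, 87, 88, 8
[... 217 characters left out ...]
, 186, 187, 182, 184, 183, 182, 181, 181]
222 [183, 186, 185, 187, 187, 190, 170, 102, 79, 82, 83, 85, 86, 87, 87, 87, 87, 85, 89, 85, 87, 85, 84, 80, 74, 146, 183, 185, 186, 185, 183, 184, 183, 183, 182, 182]
228 [183, 180, 181, 183, 186, 188, 126, 81, 81, 83, 85, 85, 85, 85, 86, 87, 87, 84, 85, 86, 87, 85, 83, 83, 78, 118, 177, 185, 183, 183, 183, 183, 183, 183, 183, 183]
234 [176, 177, 178, 177, 180, 164, 98, 77, 83, 85, 85, 84, 85, 90, 87, 86, 85, 84, 84, 85, 87, 87, 85, 85, 80, 70, 164, 179, 176, 180, 181, 184, 184, 186, 186, 186]
0.2 [[322.1, 185.7], [286.3, 159.8], [337.8, 146.9]]
0.3 [[322.3, 233.6], [284.6, 132.7], [338.9, 114.3]]
0.35 [[322.4, 279.0], [283.7, 117.9], [339.5, 96.6]]
```

The rod hangs true to within about 0.5 mm. Three views put the bushing at (0.515, 0.209). I'll move above it and lower to about 15 mm over the flange for a close look.

```bash
python3 -m inch '[-0.1,1.5,0,0,0,0,0, -0.1,2,0,0,0,0,0, -0.1,2,0,0,0,0,0, 0,2,0,0,0,0,0, 0,0.2,0,0,0,0,0]'; python3 -m inch '[0,0,-1,0,0,0,0, 0,0,-1,0,0,0,0, 0,0,-1,0,0,0,0, 0,0,-1,0,0,0,0, 0,0,-1,0,0,0,0]'; python3 -m inch '[0,0,0,0,0,0,0, 0,0,0,0,0,0,0, 0,0,0,0,0,0,0, 0,0,0,0,0,0,0, 0,0,0,0,0,0,0]'
python3 - <<'E'
from h import *
import pickle
w=get_image("wrist");a=get_image("side");b=get_image("scene")
o=dict(ctrl.get_obs());pickle.dump((w,a,b,o),open("iB.pkl","wb"));P=o["position"];print(P)
fz=P[2]-.1416;f=np.r_[P[:2],fz];B=np.array([.515,.2092,.129])
print("foot",[proj(i,f).round(1).tolist() for i in(w,a,b)],"bush",[proj(i,B).round(1).tolist() for i in(w,a,b)])
C=np.zeros((600,800,3),np.uint8)
u,v=proj(w,f).astype(int);v=min(v,350);C[:400,:400]=cv2.resize(w["color"][v-50:v+50,u-50:u+50],(400,400),interpolation=cv2.INTER_CUBIC);print("wrist org",u-50,v-50)
for k,i in enumerate((a,b)):
    u,v=proj(i,B).astype(int);print(u-20,v-25)
    C[k*300:k*300+300,440:760]=cv2.resize(i["color"][v-25:v+12.5.__int__()+0,u-20:u+20],(320,300-4),interpolation=cv2.INTER_CUBIC)[:300] if 0 else cv2.resize(i["color"][v-25:v+12,u-20:u+20],(320,300),interpolation=cv2.INTER_CUBIC)
cv2.imwrite("pics/cB.png",C)
E
```

```text
time_s: 9.18
position: [0.5136, 0.2166, 0.3415]
orientation: [-2.213, -2.226, -0.002]
wrist_force: [-0.7, 0.1, -1.7]
width: 0.127
gripper_force: 30.0
time_s: 9.6
position: [0.5147, 0.2107, 0.29]
orientation: [-2.223, -2.219, 0.002]
wrist_force: [0.4, 0.0, -1.5]
width: 0.133
gripper_force: 30.0
time_s: 10.02
position: [0.5151, 0.2122, 0.2923]
orientation: [2.221, 2.221, 0.002]
wrist_force: [0.0, 0.4, -2.0]
width: 0.126
gripper_force: 30.0
[0.51491816 0.21209778 0.2920149 ]
foot [[321.9, 186.6], [269.4, 158.0], [350.8, 147.6]] bush [[321.9, 183.1], [270.5, 163.7], [350.0, 154.4]]
wrist org 271 136
250 138
330 129
```

View pics/cB.png

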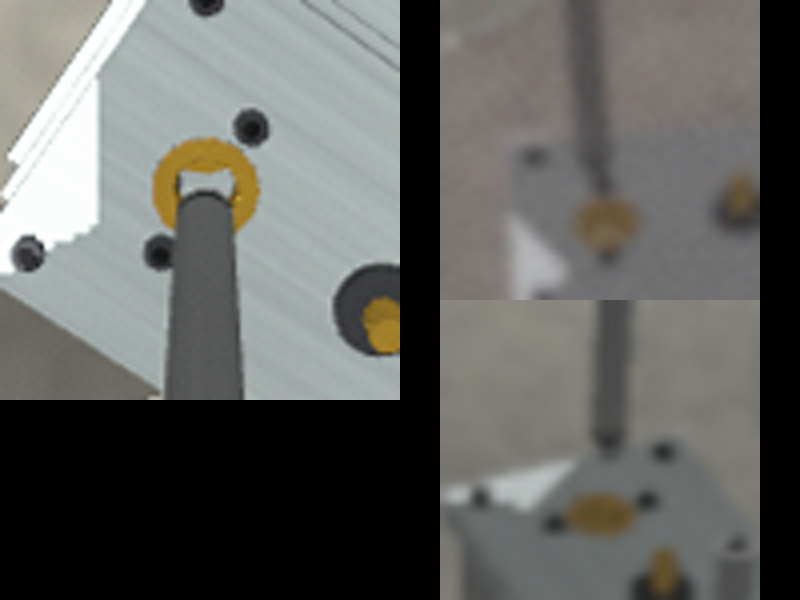

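Wrist view: bushing centre at about (322.5,183.2), with the rod axis at 322.0 and its foot a little to +y of the bore. The side view shows the foot at (270.1,160.5) and bushing at (270.9,165.8); the scene view shows the foot at (350.9,147) and bushing at (350.1,155.5).

```bash
python3 b.py B 300 160 345 200; python3 - <<'E'
from h import *
import pickle
w,a,b,o=pickle.load(open("iB.pkl","rb"))
print("foot",tri((a,[270.1,160]),(b,[350.9,147])),"\nbush",tri((a,[270.9,165.8]),(b,[350.1,155.5])))
h=cv2.cvtColor(w["color"],cv2.COLOR_BGR2HSV);m=(h[...,0]>14)&(h[...,0]<35)&(h[...,1]>90)
ys,xs=np.nonzero(m[160:200,300:345]);print(xs.min()+300,xs.max()+300,ys.min()+160,ys.max()+160)
p=[(xs.min()+xs.max())/2+300,ys.min()+160-.5+13.1];print(p,atz(w,p,.129))
E
```

```text
ellipse [321.91234779 182.8050499 ] (25.375774383544922, 26.31073570251465) bush [0.51498017 0.20945383 0.129     ] tcp [0.51491816 0.21209778 0.2920149 ]
foot (array([0.51420303, 0.20947327, 0.15000453]), [array([-0.4, -1.3]), array([-0.8,  1.1])]) 
bush (array([0.51479644, 0.20846774, 0.12352165]), [array([-0.2, -0.6]), array([-0.4,  0.5])])
309 335 170 193
[np.float64(322.0), np.float64(182.6)] [0.51506022 0.20964876 0.129     ]
```

```bash
python3 -m inch '[0,-0.26,0,0,0,0,0, 0,0,0,0,0,0,0, 0,0,-0.7,0,0,0,0, 0,0,-0.7,0,0,0,0, 0,0,0,0,0,0,0]'; python3 -m inch '[0,0,0,0,0,0,0, 0,0,0,0,0,0,0, 0,0,0,0,0,0,0, 0,0,0,0,0,0,0, 0,0,0,0,0,0,0]'
python3 - <<'E'
from h import *
import pickle
w=get_image("wrist");a=get_image("side");b=get_image("scene")
o=dict(ctrl.get_obs());pickle.dump((w,a,b,o),open("iC.pkl","wb"));P=o["position"];print(P,o["orientation"])
f=np.r_[P[:2],P[2]-.1416]
C=np.zeros((600,800,3),np.uint8)
u,v=proj(w,f).astype(int);print("wrist org",u-25,v-25,proj(w,f));C[:400,:400]=cv2.resize(w["color"][v-25:v+25,u-25:u+25],(400,400),interpolation=cv2.INTER_CUBIC)
for k,i in enumerate((a,b)):
    u,v=proj(i,f).astype(int);C[k*300:k*300+300,440:760]=cv2.resize(i["color"][v-20:v+17,u-20:u+20],(320,300),interpolation=cv2.INTER_CUBIC)
cv2.imwrite("pics/cC.png",C)
E
python3 b.py C 300 160 345 205
```

```text
time_s: 10.58
position: [0.5139, 0.209, 0.2754]
orientation: [-2.221, -2.221, 0.005]
wrist_force: [-0.1, 0.6, -1.5]
width: 0.133
gripper_force: 30.0
time_s: 11.0
position: [0.5149, 0.2095, 0.2779]
orientation: [2.221, 2.221, 0.001]
wrist_force: [-1.1, -0.3, -1.3]
width: 0.129
gripper_force: 30.0
[0.51479526 0.20945475 0.27772645] [2.22127309e+00 2.22137240e+00 3.88830381e-04]
wrist org 297 161 [322.11804522 186.59647126]
ellipse [322.36133957 184.43236351] (27.067296981811523, 27.35617446899414) bush [0.5150175 0.2093276 0.129    ] tcp [0.51479526 0.20945475 0.27772645]
```

View pics/cC.png

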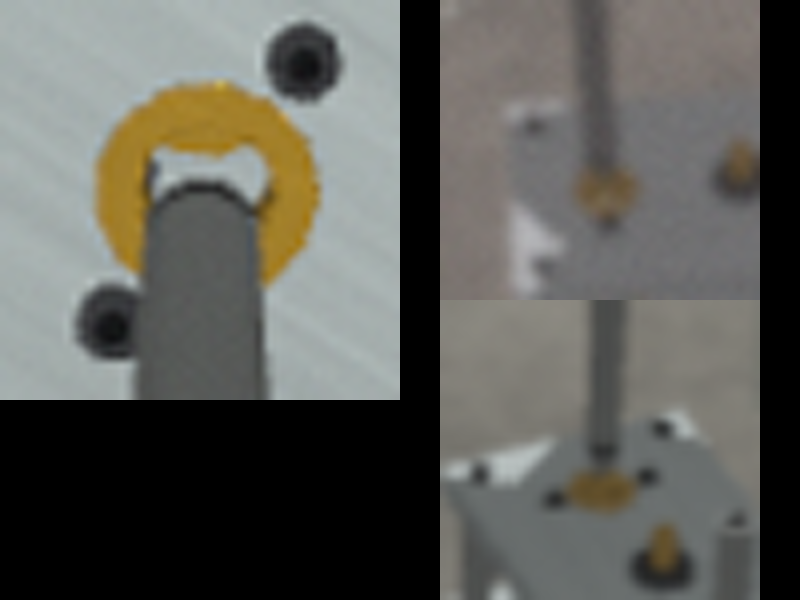

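The foot is just above the bore. The wrist view has the rod axis at x≈204 in the crop against the flange centre at 208, so the rod is about 0.4 mm low in x. The side and scene views agree and also suggest about -0.4 mm in y. I'll apply both and lower gently.

```bash
python3 -m inch '[0.04,-0.04,0,0,0,0,0, 0,0,-0.4,0,0,0,0, 0,0,-0.4,0,0,0,0, 0,0,-0.4,0,0,0,0, 0,0,-0.3,0,0,0,0]'; python3 -m inch '[0,0,-0.1,0,0,0,0, 0,0,-0.1,0,0,0,0, 0,0,-0.1,0,0,0,0, 0,0,-0.1,0,0,0,0, 0,0,0,0,0,0,0]'
python3 -m inch '[0,0,-0.1,0,0,0,0, 0,0,-0.1,0,0,0,0, 0,0,-0.1,0,0,0,0, 0,0,-0.1,0,0,0,0, 0,0,0,0,0,0,0]'
python3 -c "
from h import *
o=ctrl.get_obs();print(o['position'],o['wrist_force'],o['ft_torque'])"
```

```text
time_s: 11.57
position: [0.5149, 0.2089, 0.2617]
orientation: [-2.221, -2.221, 0.001]
wrist_force: [0.8, 0.3, -1.5]
width: 0.131
gripper_force: 30.0
time_s: 11.98
position: [0.5151, 0.209, 0.2585]
orientation: [2.221, 2.221, -0.0]
wrist_force: [0.2, 0.1, -1.3]
width: 0.13
gripper_force: 30.0
time_s: 12.4
position: [0.515, 0.209, 0.2543]
orientation: [-2.221, -2.221, 0.001]
wrist_force: [-0.6, 0.1, -1.4]
width: 0.126
gripper_force: 30.0
[0.51502734 0.20896056 0.25430286] [-0.57039228  0.09034299 -1.42302263] [-0.02718331 -0.00953154 -0.04254155]
```

The foot is about 15 mm into the bore with no contact force. I'll continue down to just above the lower plate.

```bash
for i in 1 2; do python3 -m inch '[0,0,-0.4,0,0,0,0, 0,0,-0.4,0,0,0,0, 0,0,-0.4,0,0,0,0, 0,0,-0.4,0,0,0,0, 0,0,-0.2,0,0,0,0]'; done
python3 -m inch '[0,0,0,0,0,0,0, 0,0,0,0,0,0,0, 0,0,0,0,0,0,0, 0,0,0,0,0,0,0, 0,0,0,0,0,0,0]'
python3 - <<'E'
from h import *
import pickle
w=get_image("wrist");a=get_image("side");b=get_image("scene");o=ctrl.get_obs();P=o["position"];print(P,o["orientation"])
f=np.r_[P[:2],.129];C=np.zeros((600,800,3),np.uint8)
u,v=proj(w,f).astype(int);print(u,v);C[:400,:400]=cv2.resize(w["color"][v-25:v+25,u-25:u+25],(400,400),interpolation=cv2.INTER_CUBIC)
for k,i in enumerate((a,b)):
    u,v=proj(i,f).astype(int);C[k*300:k*300+300,440:760]=cv2.resize(i["color"][v-10:v+40,u-25:u+28],(320,300),interpolation=cv2.INTER_CUBIC)
cv2.imwrite("pics/cD.png",C)
E
```

```text
time_s: 12.82
position: [0.5148, 0.2088, 0.2356]
orientation: [-2.221, -2.221, 0.002]
wrist_force: [-0.1, 0.1, -1.6]
width: 0.13
gripper_force: 30.0
time_s: 13.23
position: [0.5149, 0.2088, 0.2178]
orientation: [-2.221, -2.221, 0.001]
wrist_force: [-0.2, 0.0, -2.5]
width: 0.126
gripper_force: 30.0
time_s: 13.65
position: [0.5153, 0.2091, 0.2188]
orientation: [2.221, 2.221, 0.001]
wrist_force: [-0.1, -0.2, -2.7]
width: 0.13
gripper_force: 30.0
[0.51521435 0.20901042 0.21872634] [2.22130402e+00 2.22127987e+00 4.19962067e-04]
322 207
```

View pics/cD.png

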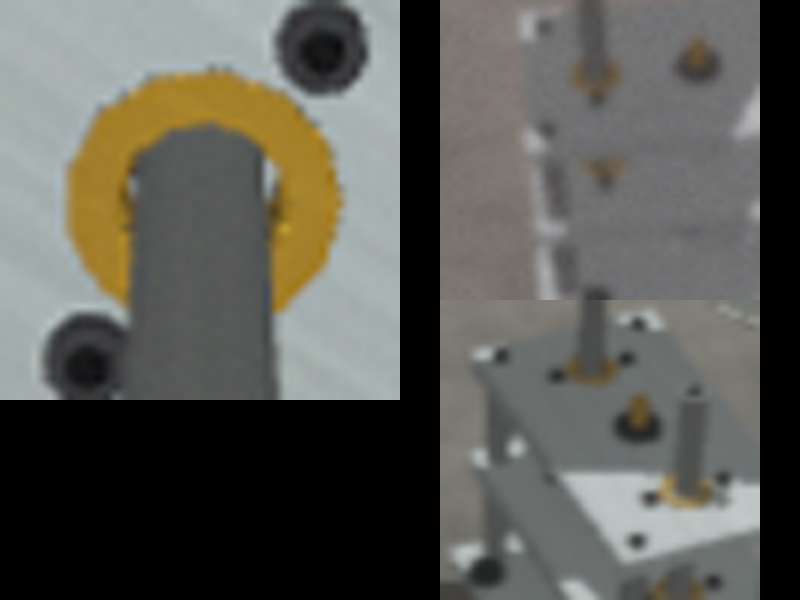

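The rod is through the upper bushing, centred within about 0.3 mm, with its foot just above the lower plate. I'll lower on through, watching the force.

```bash
python3 -m inch '[0.02,0,-0.3,0,0,0,0, 0,0,-0.3,0,0,0,0, 0,0,-0.2,0,0,0,0, 0,0,-0.2,0,0,0,0, 0,0,-0.2,0,0,0,0]'; python3 -m inch '[0,0,-0.2,0,0,0,0, 0,0,-0.2,0,0,0,0, 0,0,-0.2,0,0,0,0, 0,0,-0.2,0,0,0,0, 0,0,0,0,0,0,0]'; python3 -c "
from h import *
o=ctrl.get_obs();print(o['position'],o['wrist_force'],o['ft_torque'])"
```

```text
time_s: 14.22
position: [0.5152, 0.209, 0.2062]
orientation: [-2.221, -2.221, 0.0]
wrist_force: [-0.4, -1.6, -1.3]
width: 0.135
gripper_force: 30.0
time_s: 14.63
position: [0.5151, 0.2089, 0.1981]
orientation: [-2.221, -2.221, 0.001]
wrist_force: [0.3, -0.4, -1.1]
width: 0.131
gripper_force: 30.0
[0.51512357 0.20887207 0.19806135] [ 0.2814513  -0.38830671 -1.12039735] [-0.07338142 -0.01996127 -0.03435061]
```

Foot at z≈0.057, already through the lower bore with no force. About 2.8 cm left.

```bash
python3 -m inch '[0,0,-0.4,0,0,0,0, 0,0,-0.4,0,0,0,0, 0,0,-0.4,0,0,0,0, 0,0,-0.3,0,0,0,0, 0,0,0,0,0,0,0]'; python3 -m inch '[0,0,-0.4,0,0,0,0, 0,0,-0.4,0,0,0,0, 0,0,-0.4,0,0,0,0, 0,0,-0.2,0,0,0,0, 0,0,0,0,0,0,0]'; for i in 1 2; do python3 -m inch '[0,0,0,0,0,0,0, 0,0,0,0,0,0,0, 0,0,0,0,0,0,0, 0,0,0,0,0,0,0, 0,0,0,0,0,0,0]';done
python3 - <<'E'
from h import *
w=get_image("wrist");a=get_image("side");b=get_image("scene");o=ctrl.get_obs();P=o["position"];print(P,o["wrist_force"],o["ft_torque"],o["joint_vel"].round(3))
C=np.zeros((600,800,3),np.uint8)
C[:300,:480]=cv2.resize(w["color"],(480,300),interpolation=cv2.INTER_AREA)
f=np.r_[P[:2],.06]
for k,i in enumerate((a,b)):
    u,v=proj(i,f).astype(int);C[300:600,k*400:k*400+400]=cv2.resize(i["color"][v-30:v+30,u-40:u+40],(400,300),interpolation=cv2.INTER_CUBIC)
cv2.imwrite("pics/cE.png",C)
E
```

```text
time_s: 15.05
position: [0.5149, 0.2089, 0.1826]
orientation: [-2.221, -2.221, 0.002]
wrist_force: [0.3, -0.2, -2.3]
width: 0.127
gripper_force: 30.0
time_s: 15.47
position: [0.515, 0.209, 0.1689]
orientation: [-2.221, -2.221, 0.001]
wrist_force: [-0.3, -0.4, -1.9]
width: 0.13
gripper_force: 30.0
time_s: 15.88
position: [0.5154, 0.209, 0.1697]
orientation: [2.221, 2.221, 0.0]
wrist_force: [0.3, -1.0, -1.0]
width: 0.13
gripper_force: 30.0
time_s: 16.3
position: [0.5153, 0.209, 0.1696]
orientation: [2.221, 2.221, 0.0]
wrist_force: [-0.7, 0.6, -1.6]
width: 0.127
gripper_force: 30.0
[0.51537156 0.20901468 0.16959442] [ 0.1857758  -0.63490599 -1.01044375] [-0.03238475  0.00341701  0.03907165] [-0.001  0.    -0.     0.    -0.002  0.001 -0.002]
```

View pics/cE.png

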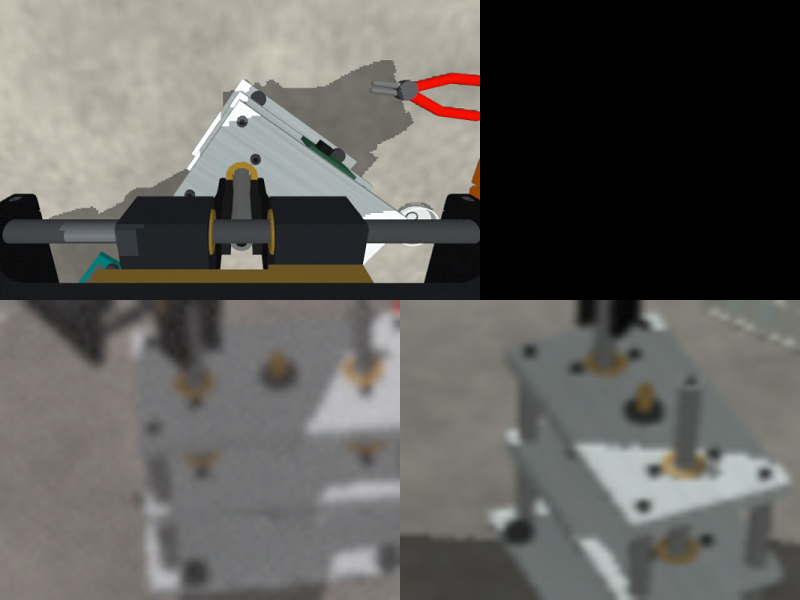

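The rod's top sits at wrist (321,324), the same place in the gripper as at the grasp (323,322), so it hasn't slipped. Forces show only its weight and the arm is still. The foot is at about 0.028 m, which puts the groove at 39–42 mm, below the lower plate's underside at 58 mm. I'm handing it in.

```bash
python3 -c "
from station import order
print(order.sign_off())"
```

```text
the job is handed in; nothing more can be done
None
```

The job is handed in: the rod is held still in the gripper through both bushings, and by the arm's height its foot is about 20 mm above the base plate and the groove about 16 mm below the lower plate. No camera showed the groove or foot directly, but there was no contact force on the way down, no sign of slip, and nothing else was moved.

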